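# Press the filter retainer home

## Task

The white retaining disc lies loose on top of the filter holder's recess. Take the red-handled pusher from its leaning rest, hold it upright and press the disc down with it until the disc snaps fully home under the three sprung pins and lies flat on the recess floor; then stand the pusher upright on its foot on the free worktop, clear of the holder and the rest. Do not push the disc with the fingers, and leave the bottle, the tape roll and the dish where they are.

Things in the scene. Friction and masses are not known exactly. Their poses are not given: they have to be found in the camera images.
- holder: filter holder, fixed: round steel flange 96 mm across, 8 mm thick, carrying a round grey body 84 mm across, rim 40 mm above the worktop, with an open round recess 48 mm across. Brass housings of three sprung pins stick out of the body to 53 mm from its axis, at 0, 120 and 240 degrees about z from the holder's x axis. Origin: flange underside, on the worktop, on its axis; z up
- recess_floor (a point): centre of the recess floor, 21 mm above the worktop, z up; the disc is home when its underside lies here. The three steel pins (8 mm thick, round noses, axes 34.5 mm above the worktop) reach 4 mm into the recess, leaving 40 mm across free between them; they yield as the disc is pressed past (peak 7 to 12 N in its first 4 mm, then little until it bottoms) and spring back over its top
- retainer_center (a point): centre (half-way up) of the loose white retaining disc, 45 mm across and 9 mm thick, flat on top, lower edge bevelled; z up along its axis. At the start it stands on the three pins with its top about 43 mm above the worktop; home, its top is 30 mm above the worktop.
- rest: pusher rest, fixed: 100 x 56 x 8 mm dark plate with an inclined aluminium back and blue V-saddles, 66 mm high. Origin: centre of the plate's underside, on the worktop; z up. The pusher leans in it 26 degrees from vertical, its top toward the rest's -x (roughly toward the robot); it lies open on the +x side and above. The upper saddle ends 55 mm up the pusher from its foot
- pusher_center (a point): pusher, a loose tool 120 mm long, 0.12 kg, round about its axis; this point is on its axis, 60 mm from either end; z points along the axis from foot to handle top. White flat foot 32 mm across, 12 mm thick; steel stem 16 mm across; red handle 24 mm across from 42 to 120 mm above the foot's underside (grasp it 75 to 100 mm above the foot's underside)
- bottle_center (a point): centre of a loose yellow bottle, 50 mm across and 112 mm tall; a bystander
- tape_roll: loose roll of beige masking tape lying flat, 76 mm across, 19 mm high; origin at the centre of its underside; a bystander
- dish: loose white evaporating dish, 69 mm across, 27 mm high; origin at the centre of its underside; a bystander
- burette_stand: burette stand at the right of the work, fixed, never to be hit: base 130 x 215 x 17 mm and upright rods and tubes to 0.8 m high; the tube nearest the work, 13 mm across, stands at x -14 mm, y +84 mm in the stand's frame, from 50 to 650 mm above the worktop. Origin: on the worktop, at the centre of the base; z up
- left_post (a point): a wooden post at the left of the work, 140 x 104 mm, far higher than the arm, and the end of a wall 90 mm thick that runs from it away from the robot and to the right (30 degrees right of +x); never to be hit. This point is on the post's axis, level with the worktop. The arm starts to the left of the post and must draw in to pass it
Mind the look-alikes: they are no part of the job. Of the things like the part that bears retainer_center, leave any that is blue or purple; of the rest the smaller one is meant.

How it is judged:
On the way, in this order (a step that is already met when the one before it is completed fails the run):
1. the pusher is out of its rest, held upright (within 10 degrees) (distance of pusher_center from where it was at the start of the episode above 0.06 m and angle between pusher_center's own z axis and vertical below 0.175 rad and contact force between the fingers and pusher above 1 N), for 0.1 s.
2. the disc is pressed home by the pusher, held upright (within 10 degrees) (z of retainer_center in the frame of recess_floor below 0.0063 m and angle between retainer_center's own z axis and vertical below 0.06 rad and contact force between pusher and retainer above 0.5 N and contact force between the fingers and pusher above 1 N and angle between pusher_center's own z axis and vertical below 0.175 rad), for 0.1 s.
At the end, for the whole second after the job is handed in: Disc home: its centre at most 6.3 mm above the recess floor (4.5 when fully down), within 4 mm of the recess axis, level within 3.4 degrees; pusher on its foot on the worktop, upright within 6 degrees, its centre 56 to 64 mm high and over 65 mm from the holder's, 45 mm from the rest's origin (z of retainer_center in the frame of recess_floor below 0.0063 m and horizontal distance between retainer_center and recess_floor below 0.004 m and angle between retainer_center's own z axis and vertical below 0.06 rad and angle between pusher_center's own z axis and vertical below 0.1 rad and height (world z) of pusher_center between 0.056 and 0.064 m and horizontal distance between pusher_center and holder above 0.065 m and linear speed of each of pusher, retainer below 0.02 m/s and horizontal distance between pusher_center and rest above 0.045 m); the robot touches nothing.
It fails at once if the disc is pushed with the fingers (contact force between the fingers and retainer above 1.5 N).
It fails at once if the yellow bottle is moved more than 30 mm (distance of bottle_center from where it was at the start of the episode above 0.03 m).
It fails at once if the tape roll is moved more than 30 mm (distance of tape_roll from where it was at the start of the episode above 0.03 m).
It fails at once if the dish is moved more than 30 mm (distance of dish from where it was at the start of the episode above 0.03 m).
It also fails if it takes over 51 s, if anything falls off the work surface, if the arm or the gripper's body presses on something with over 40 N, if the wrist force passes 120 N, or if a joint passes its speed limit or range.

## Robot

A 6-joint arm with a two-finger parallel gripper is mounted at the origin on a cart in front of the work surface, level with it; the furniture and walls round the work are solid. World frame = base frame: x ahead of the robot, y to its left, z up, the work surface at z = 0. Lengths are in m, angles in rad, forces in N, time in s.
With the tool pointing down it reaches from about 0.35 to 0.775 m from the base axis. Payload 7.3 kg.
Tool frame: the origin (TCP) lies at the very end of the fingers, on their centre line; the grasp point (between the pads) lies 19 mm behind it; z points along the fingers, y is the line along which they close (so a half turn about z gives the same grasp; the last joint's range is limited). The gripper opens to 92 mm and grips with 3 to 60 N. Pads are 19 mm wide; open, the fingers measure 130 mm over their backs; the gripper's body (75 mm by 190 mm) begins 47 mm behind the grasp point.
Start: joints at [-1.414, 0.342, 1.524, -0, 1.275, -0.146], TCP at [0.157, -0.501, 0.227] pointing down, gripper open.
Joint ranges: [-2.53, 2.53], [-0.77, 2.02], [0.04, 2.7], [-1, 4.14], [0.28, 2.66], [-3.11, 3.11]. Speed limits (rad/s): [2.57, 2.57, 3.14, 3.14, 3.14, 3.14].

## Interface

Orientations are given as [roll, pitch, yaw] about the fixed x, y, z axes, in that order (R = Rz(yaw) Ry(pitch) Rx(roll)).
In Python, from cell import robot gives the robot as it stands. The module is installed in compiled form; this text tells all that it offers.
- The arm moves only by the tool arm_command, never from a script. Its argument "moves" is a list of rows, each a list of 3 entries, a list of its own where there are three numbers: the shift along the tool's x, y, z in m, then the turn, a rotation vector about the tool's x, y, z in rad, then the finger opening in m, from 0 to 0.0918. In form: [[[dx, dy, dz], [ax, ay, az], claw], ...]. A call has exactly 5 rows; each row is the pose to reach, as a shift and turn from the pose commanded when the call began, along the tool's axes at that moment; what a row does not reach only later rows make up. A row lasts 1/10 s, in which the tool goes at most 50 mm and 8.59 degrees, less where a joint would pass 70% of its speed; a pose out of reach is approached as far as the arm can. A call with a gripper value outside its range is refused whole. The fingers move at their own pace and stop on an object; "squeeze" is the grip in N (left out, the last holds). Time passes only in rows, so rows that repeat a pose let the fingers close, or fill a call up. It gives the time, the measured TCP pose, the force, the opening and the grip force at its end, in the units of the state.
- robot.observe(): the state, without advancing time (a new reading comes with each control period).
- robot.read_camera(name): name is "scene" or "top" or "wrist"; returns the picture (384x512x3 uint8, red, green, blue); there is no depth.
- robot.camera_model(name): a dict with "fx", "fy", "cx", "cy" (pixels), "R" (3x3) and "t" (3): a world point X has camera coordinates R X + t. Camera axes: x right, y down, z forward; pixel columns grow to the right and rows downward; lengths in m; the calibration is good to about 2 mm. A picture is of the moment at which its call begins: read the wrist's pose just before it. camera_model takes no time and is no camera call; for the wrist camera it gives the pose at the moment of the call.
- robot.hand_in(): hands the job in; it is judged then, once.
The state is a dict: "time": time; "qpos": joint angles; "qvel": joint speeds; "joint_efforts": joint torques, N m; "tool_pos": TCP position; "tool_rot": TCP orientation; "contact_force": force on the tool from outside, world axes, zero at the start; "torque": the same for the moment, N m; "opening": finger opening in m; "grip_force": force on a finger pad.
Only numpy, scipy, OpenCV 4.12 (cv2) and the standard library are available. Lean on these libraries where they do the work, as an engineer would, in place of code of your own. Each camera call takes 0.05 s, during which the arm holds its last target. There are 200 camera calls.

## Working session

There is one attempt and no reset: what is moved stays moved. The work goes in short steps, Python scripts to look and compute and a tool call to move; the robot and the scene stay as the last step left them, time stands still between calls to the robot, and variables do not carry over. Pictures are saved under pics/ and viewed, at most 11 in all, crops included, and the job is handed in when it is done.

Besides the shell and the picture viewer there is one more tool, called by a JSON object that holds its "api" and its "payload". arm_command: Moves the arm, as the interface text tells. Its arguments: {"type":"object","properties":{"moves":{"type":"array"},"squeeze":{"type":"number"}},"required":["moves"]}

```bash
mkdir -p pics
python3 - <<'E'
from cell import robot
import cv2,numpy as np
s=robot.observe();print(s['time'],s['tool_pos'],s['tool_rot'],s['qpos'])
for n in("scene","top"):
    im=robot.read_camera(n);cv2.imwrite(f"pics/{n}0.png",cv2.resize(im[...,::-1],(800,600),interpolation=cv2.INTER_CUBIC));np.save(f"pics/{n}0.npy",im)
    m=robot.camera_model(n);print(n,m); 
    np.savez(f"pics/{n}cam.npz",**m)
E
```

```text
0.0 [ 0.15650074 -0.50070897  0.22602541] [-3.14004307e+00 -2.24645416e-04  3.02769749e-01] [-1.41401183e+00  3.42758531e-01  1.52501976e+00 -3.30076699e-06
  1.27538014e+00 -1.45984458e-01]
scene {'fx': 368.19575246843556, 'fy': 368.19575246843556, 'cx': 253.36648475985518, 'cy': 187.12750806303657, 'R': array([[-0.57375938, -0.81869487, -0.02321373],
       [-0.34643406,  0.26827637, -0.89889445],
       [ 0.74214797, -0.5077071 , -0.43754987]]), 't': array([0.23553288, 0.28855379, 0.77215477])}
top {'fx': 394.3726422533023, 'fy': 394.3726422533023, 'cx': 259.68700820249984, 'cy': 190.5050490652019, 'R': array([[ 0.00514396, -0.99962655,  0.02683846],
       [-0.98808193, -0.00920991, -0.15365309],
       [ 0.15384289, -0.02572821, -0.98776031]]), 't': array([-0.13144613,  0.55812367,  1.11473382])}
```

View pics/scene0.png

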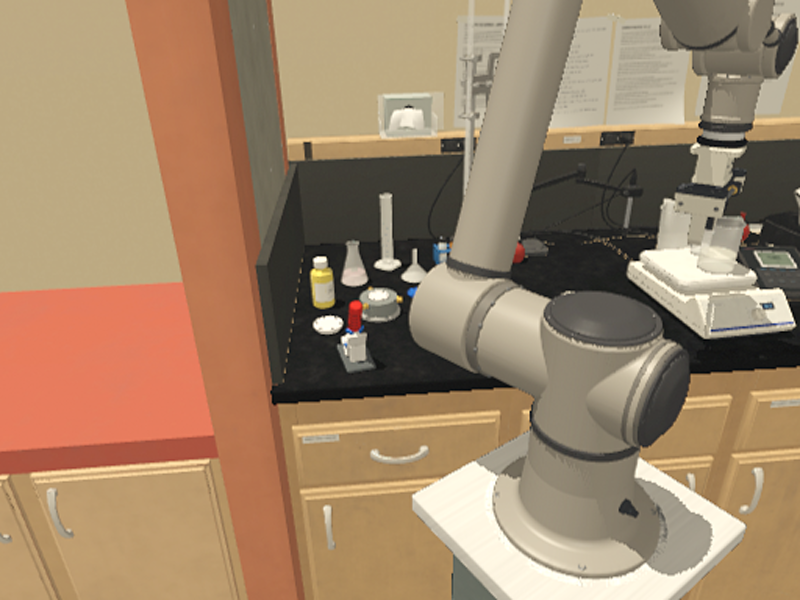

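View pics/top0.png

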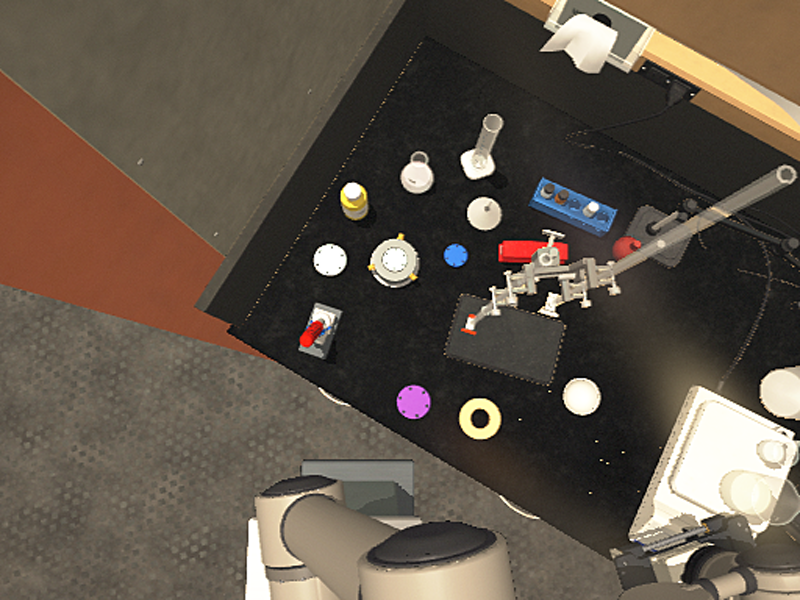

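The top view shows these possible discs:
- White disc on the holder at (395,260).
- Larger white disc or dish at (330,260).
- Blue disc at (456,255).
- Purple disc at (413,402).
- White round thing at (581,396).

The red-handled pusher leans in its rest at (318,328), and there is another red thing at (533,252). I choose the disc on the holder and the pusher in the rest, and will check both in a close crop.

```bash
cat > h.py <<'E'
import numpy as np,cv2
def cam(n):
    return dict(np.load(f"pics/{n}cam.npz"))
def ray(m,u,v):
    d=m['R'].T@np.array([(u-m['cx'])/m['fx'],(v-m['cy'])/m['fy'],1.]);return -m['R'].T@m['t'],d
def atz(m,u,v,z):
    c,d=ray(m,u,v);return c+d*(z-c[2])/d[2]
def tri(*obs):
    A=np.zeros((3,3));b=np.zeros(3)
    for m,u,v in obs:
        c,d=ray(m,u,v);d/=np.linalg.norm(d);P=np.eye(3)-np.outer(d,d);A+=P;b+=P@c
    return np.linalg.solve(A,b)
def proj(m,X):
    p=m['R']@np.asarray(X)+m['t'];return m['fx']*p[0]/p[2]+m['cx'],m['fy']*p[1]/p[2]+m['cy']
E
python3 - <<'E'
from h import *
t=cam('top');s=cam('scene')
a=np.load('pics/top0.npy')[145:245,180:310,::-1];b=np.load('pics/scene0.npy')[155:245,190:280,::-1]
A=cv2.resize(a,None,fx=4,fy=4,interpolation=cv2.INTER_CUBIC)  #520x400
B=cv2.resize(b,None,fx=3,fy=3,interpolation=cv2.INTER_CUBIC)  #270x270
o=np.zeros((400,800,3),np.uint8);o[:,:520]=A;o[:270,525:795]=B
cv2.imwrite('pics/crop1.png',o)
for n,u,v,z in [('holder',395,260,.043),('dish?',330,260,.02),('restplate',320,330,.008),('pushtop',308,340,.11),('bottle',354,200,.1),('white2',581,396,.02),('tape',480,418,.01),('purple',413,402,0),('standbase corners',460,296,.017),('',566,325,.017),('',552,384,.017),('',445,352,.017),('post corner',232,325,0),('',198,308,0),('tubebottomred',469,326,.05),('tube top',787,175,.65),('tube',550,295,.1)]:
    print(n,atz(t,u*.64,v*.64,z).round(3))
print('cams',-t['R'].T@t['t'],-s['R'].T@s['t'])
E
```

```text
holder [ 0.632 -0.107  0.043]
dish? [0.635 0.019 0.02 ]
restplate [0.5   0.036 0.008]
pushtop [0.472 0.045 0.11 ]
bottle [ 0.731 -0.03   0.1  ]
white2 [ 0.378 -0.46   0.02 ]
tape [ 0.336 -0.27   0.01 ]
purple [ 0.365 -0.143  0.   ]
standbase corners [ 0.568 -0.233  0.017]
 [ 0.513 -0.437  0.017]
 [ 0.4   -0.407  0.017]
 [ 0.459 -0.203  0.017]
post corner [0.51  0.206 0.   ]
 [0.542 0.273 0.   ]
tubebottomred [ 0.506 -0.246  0.05 ]
tube top [ 0.584 -0.467  0.65 ]
tube [ 0.558 -0.386  0.1  ]
cams [ 0.3806542  -0.09757666  1.19037506] [-0.33794903  0.50744585  0.60270322]
```

View pics/crop1.png

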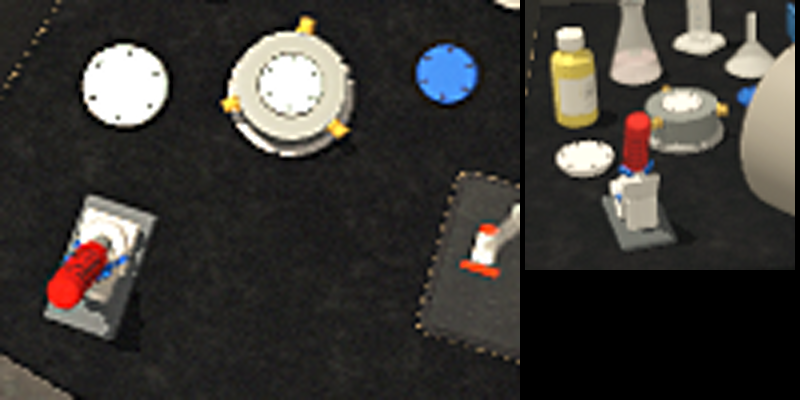

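The crop confirms the choice. The smaller white disc sits on the brass-pinned holder at crop (291,84), and the larger dotted white one at (125,85) is the look-alike. The pusher top is at crop (65,290), and at (638,118) in the scene inset.

```bash
cat >> h.py <<'E'
from scipy.spatial.transform import Rotation as Ro
def go(s,pos,R):
    """shift & rotvec in tool axes from state s to world pose"""
    R0=Ro.from_euler('xyz',s['tool_rot']);
    return R0.inv().apply(np.array(pos)-s['tool_pos']).round(4),(R0.inv()*R).as_rotvec().round(4)
E
python3 - <<'E'
from h import *
from cell import robot
t=cam('top');s=cam('scene')
T=lambda x,y:(t,180+x/4-.4,145+y/4-.4)
S=lambda x,y:(s,190+(x-525)/3-.3,155+y/3-.3)
p=tri(T(65,290),S(638,118));q=tri(T(99,250),S(638,163))
print('top',p,'low',q);d=(p-q)/np.linalg.norm(p-q);print(d,np.degrees(np.arccos(d[2])),np.degrees(np.arctan2(d[1],d[0])))
print('disc',tri(T(291,84),S(683,100)),atz(*T(291,84),.043))
c=[atz(*T(*x),.008) for x in [(90,195),(155,215),(115,338),(45,318)]];print(np.round(c,3),np.mean(c,0))
print('base in top',proj(t,[0,0,0]))
st=robot.observe()
print(go(st,[.33,-.2,.24],Ro.from_euler('xyz',[np.pi,0,.3])))
E
```

```text
top [0.47135476 0.04472478 0.13108714] low [0.5054815  0.02964879 0.06218232]
[-0.43552986  0.19240165  0.87937213] 28.43328379063779 156.16585794581485
disc [ 0.63280119 -0.10728258  0.04188345] [ 0.63408886 -0.10525582  0.043     ]
[[ 0.554  0.046  0.008]
 [ 0.54  -0.004  0.008]
 [ 0.447  0.024  0.008]
 [ 0.462  0.076  0.008]] [0.50067944 0.03556537 0.008     ]
base in top (np.float64(213.1837485022603), np.float64(387.9590979354178))
(array([ 0.2553, -0.2354, -0.0135]), array([-0.0013, -0.0002,  0.0028]))
```

{"api": "arm_command", "payload": {"moves": [[[0.035,-0.032,0],[0,0,0],0.0918],[[0.07,-0.064,0],[0,0,0],0.0918],[[0.105,-0.097,0],[0,0,0],0.0918],[[0.14,-0.13,0],[0,0,0],0.0918],[[0.175,-0.161,0],[0,0,0],0.0918]]}}

```text
time: 0.6
tool_pos: [0.2759, -0.2932, 0.2265]
tool_rot: [-3.141, 0.0, 0.302]
contact_force: [1.3, 0.8, 0.6]
opening: 0.0915
grip_force: 0.0
```

{"api": "arm_command", "payload": {"moves": [[[0.024,-0.03,-0.01],[0,0,0.12],0.0918],[[0.048,-0.06,-0.02],[0,0,0.24],0.0918],[[0.072,-0.09,-0.03],[0,0,0.36],0.0918],[[0.096,-0.12,-0.04],[0,0,0.48],0.0918],[[0.12,-0.145,-0.05],[0,0,0.605],0.0918]]}}

```text
time: 1.1
tool_pos: [0.3467, -0.1197, 0.2769]
tool_rot: [-3.142, 0.0, -0.305]
contact_force: [-0.2, -0.8, -0.3]
opening: 0.0921
grip_force: 0.0
```

Run:
```python
from h import *
from cell import robot
st=robot.observe();m=robot.camera_model('wrist');im=robot.read_camera('wrist');st2=robot.observe()
print(st['tool_pos'],st['tool_rot'],st['qpos'],np.abs(st['qvel']).max(),st2['tool_pos'])
np.savez('pics/w1cam.npz',**m);np.save('pics/w1.npy',im)
print('cam pos',-m['R'].T@m['t'])
for X in [[.47,.045,.131],[.633,-.106,.043]]:print(proj(m,X))
cv2.imwrite('pics/w1.png',cv2.resize(im[...,::-1],(800,600),interpolation=cv2.INTER_CUBIC))
```

```text
[ 0.34665275 -0.11965326  0.27688822] [-3.14153456e+00  2.53532455e-04 -3.05431036e-01] [-5.42229998e-01  1.21282144e-03  1.80603868e+00 -3.08809439e-06
  1.33460124e+00  1.33399810e+00] 2.181924368912832 [ 0.34877465 -0.11655895  0.27840348]
cam pos [ 0.41683437 -0.14068858  0.43442458]
(np.float64(62.295292873363024), np.float64(116.53642931006536))
(np.float64(168.59782897560945), np.float64(-76.82468223553536))
```

View pics/w1.png

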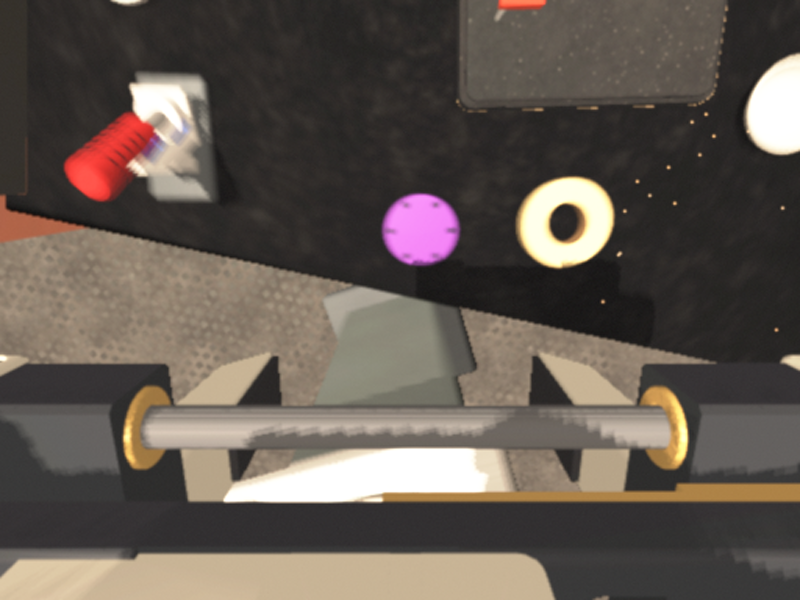

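The picture shows the pusher top at (92,175), within about 4 raw px of the prediction. I'll move over it for a close measurement.

{"api": "arm_command", "payload": {"moves": [[[-0.007,-0.04,0],[0,0,0],0.0918],[[-0.013,-0.08,0],[0,0,0],0.0918],[[-0.02,-0.12,0],[0,0,0],0.0918],[[-0.026,-0.157,0],[0,0,0],0.0918],[[-0.026,-0.157,0],[0,0,0],0.0918]]}}

```text
time: 1.65
tool_pos: [0.3681, 0.0397, 0.2764]
tool_rot: [-3.14, 0.001, -0.295]
contact_force: [0.4, -0.4, -0.2]
opening: 0.0914
grip_force: 0.0
```

Run:
```python
from h import *
from cell import robot
st=robot.observe();m=robot.camera_model('wrist');im=robot.read_camera('wrist')
print(st['tool_pos'],st['tool_rot'],st['qpos'],np.abs(st['qvel']).max())
np.savez('pics/w2cam.npz',**m);np.save('pics/w2.npy',im)
print('cam pos',-m['R'].T@m['t'])
for X in [[.47,.045,.131],[.633,-.106,.043]]:print(proj(m,X))
cv2.imwrite('pics/w2.png',cv2.resize(im[...,::-1],(800,600),interpolation=cv2.INTER_CUBIC))
```

```text
[0.36813183 0.03968349 0.27636648] [-3.14044584e+00  7.42937330e-04 -2.94847797e-01] [-1.01563138e-01  8.72707031e-03  1.79992959e+00  1.30474253e-03
  1.33344500e+00  1.76377431e+00] 0.08992942501468577
cam pos [0.43856136 0.01916696 0.433875  ]
(np.float64(224.0502201170626), np.float64(86.34030714918873))
(np.float64(319.633837866179), np.float64(-108.11915404208565))
```

View pics/w2.png

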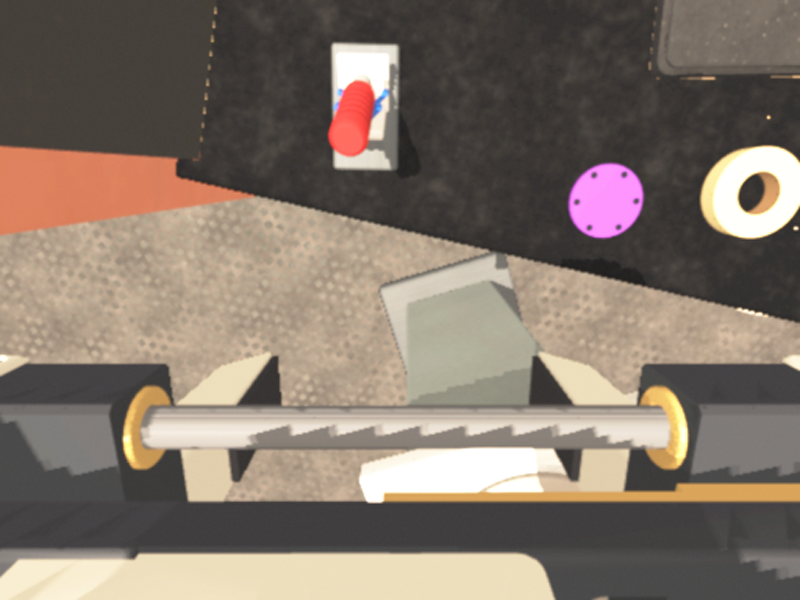

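Run:
```python
from h import *
from cell import robot
t=cam('top');s=cam('scene');w=cam('w2')
T=lambda x,y:(t,180+x/4-.4,145+y/4-.4)
S=lambda x,y:(s,190+(x-525)/3-.3,155+y/3-.3)
W=lambda x,y:(w,x*.64-.2,y*.64-.2)
p=tri(T(65,290),S(638,118),W(349,138));print('top',p,tri(T(65,290),W(349,138)),tri(S(638,118),W(349,138)))
c=np.array([atz(*W(*x),.008) for x in [(331,43),(398,43),(400,170),(334,170)]]);print(c.round(4),c.mean(0))
ex=(c[0]+c[1]-c[2]-c[3]);yaw=np.arctan2(ex[1],ex[0]);print('yaw',yaw)
ey=np.array([-np.sin(yaw),np.cos(yaw)]);print('lateral off of top',(p-c.mean(0))[:2]@ey, 'height expected >',.12*np.cos(.4538)+.016*np.sin(.4538))
# stem/handle check in wrist
a=-.4538
d=np.array([-np.cos(yaw)*np.sin(.4538),-np.sin(yaw)*np.sin(.4538),np.cos(.4538)])
print('pred handle bottom px',np.array(proj(w,p-.078*d))/.64,'fwd scene',np.array(proj(s,p-.078*d)))
st=robot.observe()
R=Ro.from_matrix(np.c_[np.cross([np.sin(yaw),-np.cos(yaw),0],-d),[np.sin(yaw),-np.cos(yaw),0],-d])
print(R.as_euler('xyz'),d)
for k in (.09,.0): # tcp distance above the final
    print(p-d*.049+d*k,go(st,p-d*.049+d*k,R))
```

```text
top [0.46999923 0.04545549 0.1317892 ] [0.47358635 0.04988205 0.09598412] [0.46832895 0.04582102 0.1325633 ]
[[ 0.5546  0.0479  0.008 ]
 [ 0.5387 -0.0045  0.008 ]
 [ 0.443   0.0232  0.008 ]
 [ 0.4598  0.0784  0.008 ]] [0.49903363 0.03624393 0.008     ]
yaw -0.2963800477293089
lateral off of top 0.00033015667822691025 height expected > 0.1148686736803706
pred handle bottom px [358.87841213  93.0737732 ] fwd scene [225.46748904 210.04069924]
[ 3.14159265 -0.4538     -0.29638005] [-0.41927054  0.12803446  0.89878774]
[0.45280914 0.05070491 0.1686395 ] (array([ 0.0774, -0.037 ,  0.1076]), array([-0.    ,  0.4544,  0.0007]))
[0.49054348 0.03918181 0.0877486 ] (array([ 0.1169, -0.037 ,  0.1885]), array([-0.    ,  0.4544,  0.0007]))
```

{"api": "arm_command", "payload": {"moves": [[[0.016,-0.008,0.018],[0,0.1,0],0.08],[[0.032,-0.016,0.036],[0,0.2,0],0.075],[[0.048,-0.024,0.06],[0,0.3,0],0.07],[[0.063,-0.031,0.085],[0,0.4,0],0.07],[[0.0775,-0.037,0.1075],[0,0.4545,0.0],0.07]]}}

```text
time: 2.2
tool_pos: [0.4526, 0.048, 0.168]
tool_rot: [-3.142, -0.457, -0.3]
contact_force: [0.5, -1.5, 0.3]
opening: 0.0697
grip_force: 0.0
```

Run:
```python
from h import *
from cell import robot
robot.read_camera('wrist');st=robot.observe();m=robot.camera_model('wrist');im=robot.read_camera('wrist')
print(st['tool_pos'],st['tool_rot'],st['qpos'],st['opening'])
print(proj(m,[.47,.0455,.1318]))
print(go(st,[0.49054348,0.03918181,0.0877486],Ro.from_euler('xyz',[np.pi,-.4538,-.2964])))
cv2.imwrite('pics/w3.png',cv2.resize(im[...,::-1],(800,600),interpolation=cv2.INTER_CUBIC))
```

```text
[0.4517922  0.04804263 0.16438605] [ 3.13983772 -0.45270202 -0.30009883] [ 0.04146926  0.11318843  2.13982167 -0.32584112  0.48122545  2.17130707] 0.07027527148927451
(np.float64(256.30701310128524), np.float64(218.0442381855544))
(array([ 0.0021, -0.0031,  0.0863]), array([ 0.0034,  0.0011, -0.0033]))
```

View pics/w3.png

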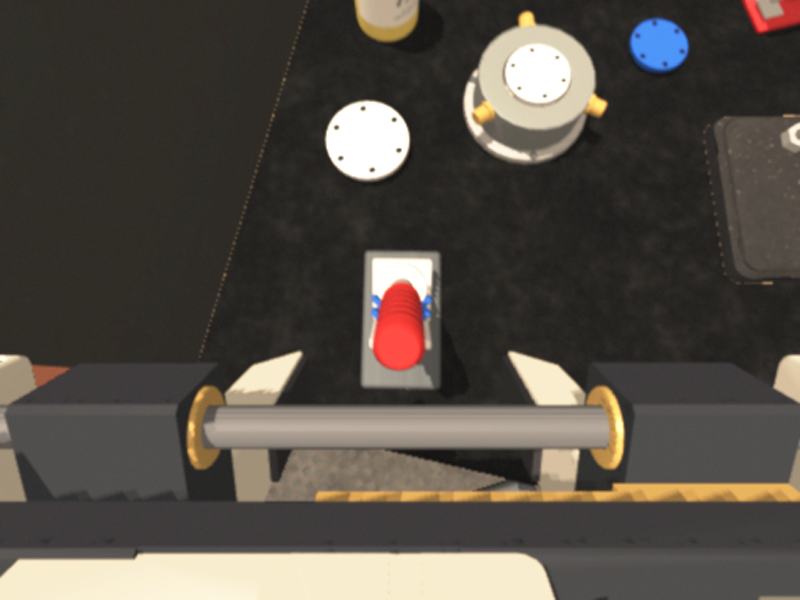

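The pusher top is at (399,345), centred between the fingers as predicted, with the disc at (538,73). I'll descend along the axis.

{"api": "arm_command", "payload": {"moves": [[[0.001,-0.003,0.02],[0,0,0],0.07],[[0.001,-0.003,0.04],[0,0,0],0.07],[[0.001,-0.003,0.06],[0,0,0],0.07],[[0.002,-0.003,0.086],[0,0,0],0.07],[[0.002,-0.003,0.086],[0,0,0],0.07]]}}

```text
time: 2.8
tool_pos: [0.4925, 0.0381, 0.0927]
tool_rot: [3.137, -0.45, -0.302]
contact_force: [0.5, -0.5, 1.0]
opening: 0.0701
grip_force: 0.0
```

Run:
```python
from h import *
from cell import robot
robot.read_camera('wrist');st=robot.observe()
print(st['tool_pos'],st['tool_rot'],st['contact_force'])
print(go(st,[0.49054348,0.03918181,0.0877486],Ro.from_euler('xyz',[np.pi,-.4538,-.2964])))
```

```text
[0.49252035 0.03859272 0.09382705] [ 3.13814469 -0.45140314 -0.30172541] [ 0.9888409   0.11485571 -0.30695041]
(array([-0.0045,  0.    ,  0.0046]), array([ 0.0058,  0.0024, -0.0048]))
```

{"api": "arm_command", "payload": {"moves": [[[-0.003,0,0.003],[0,0,0],0.05],[[-0.003,0,0.003],[0,0,0],0.02],[[-0.003,0,0.003],[0,0,0],0.01],[[-0.003,0,0.003],[0,0,0],0.01],[[-0.003,0,0.003],[0,0,0],0.01]], "squeeze": 45}}

```text
time: 3.35
tool_pos: [0.4917, 0.0414, 0.0922]
tool_rot: [3.138, -0.451, -0.3]
contact_force: [0.8, -0.2, 0.6]
opening: 0.035
grip_force: 0.0
```

{"api": "arm_command", "payload": {"moves": [[[0,0,0],[0,0,0],0.01],[[0,0,0],[0,0,0],0.01],[[0,0,0],[0,0,0],0.01],[[0,0,0],[0,0,0],0.01],[[0,0,0],[0,0,0],0.01]]}}

```text
time: 3.85
tool_pos: [0.4913, 0.0401, 0.092]
tool_rot: [3.136, -0.45, -0.301]
contact_force: [-2.5, -8.1, 4.3]
opening: 0.0232
grip_force: 45.0
```

{"api": "arm_command", "payload": {"moves": [[[0.01,0,-0.016],[0,0,0],0.01],[[0.021,0,-0.04],[0,0,0],0.01],[[0.035,0,-0.07],[0,0,0],0.01],[[0.05,0,-0.1],[0,0,0],0.01],[[0.06,0,-0.125],[0,0,0],0.01]]}}

```text
time: 4.35
tool_pos: [0.4913, 0.0419, 0.2321]
tool_rot: [3.139, -0.451, -0.301]
contact_force: [0.5, 0.3, -1.7]
opening: 0.023
grip_force: 45.0
```

{"api": "arm_command", "payload": {"moves": [[[0,0,0],[0,-0.1,0],0.01],[[0,0,0],[0,-0.2,0],0.01],[[0,0,0],[0,-0.3,0],0.01],[[0,0,0],[0,-0.4,0],0.01],[[0,0,0],[0,-0.452,0],0.01]]}}

```text
time: 4.85
tool_pos: [0.4919, 0.0415, 0.2302]
tool_rot: [3.139, 0.005, -0.302]
contact_force: [-0.3, -0.2, -1.1]
opening: 0.0232
grip_force: 45.0
```

Run:
```python
from h import *
from cell import robot
robot.read_camera('scene');robot.read_camera('scene');st=robot.observe();m=robot.camera_model('wrist');im=robot.read_camera('wrist');b=robot.read_camera('scene')
print(st['tool_pos'],st['tool_rot'],st['contact_force'],st['opening'],st['grip_force'],st['qpos'])
np.savez('pics/w4cam.npz',**m)
s=cam('scene');u,v=map(int,proj(s,st['tool_pos']));print(u,v)
for k in (.049,-.02,-.071):print(proj(s,st['tool_pos']+np.array([0,0,k])))
u0,v0=u-45,v-45
B=cv2.resize(b[v0:v0+100,u0:u0+80,::-1],(400,500),interpolation=cv2.INTER_CUBIC)
A=cv2.resize(im[:250,100:,::-1],(400,250))
o=np.zeros((500,800,3),np.uint8);o[:,:400]=B;o[:250,400:]=A;print(u0,v0)
cv2.imwrite('pics/c4.png',o)
```

```text
[0.49212899 0.04131945 0.22952759] [ 3.13827489e+00  2.76783743e-03 -3.02876609e-01] [ 0.40525602 -0.33777854 -1.8179254 ] 0.023273235798347367 44.989607414463535 [-0.06987159  0.28492732  1.59875495 -0.0027181   1.26137058  1.80462893]
222 159
(np.float64(221.11150643529425), np.float64(142.2503790750517))
(np.float64(222.63733691732153), np.float64(165.85829881557294))
(np.float64(223.7085697086864), np.float64(182.43260248812507))
177 114
```

View pics/c4.png

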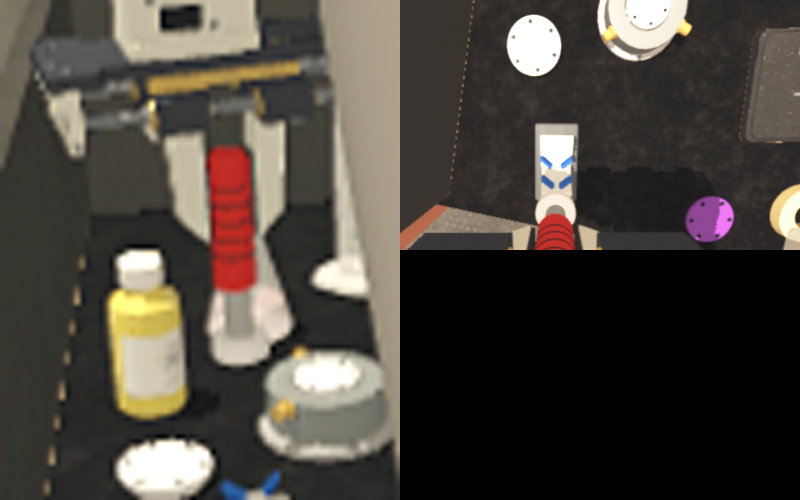

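The pusher hangs upright in the grip. In the scene crop its handle top is at (230,147) and its foot at (240,355), so the foot is about 75 mm below the TCP. Next I'll move toward the holder for a close view of the disc.

{"api": "arm_command", "payload": {"moves": [[[0.018,0.025,0],[0,0,0],0.01],[[0.036,0.05,0],[0,0,0],0.01],[[0.053,0.075,0],[0,0,0],0.01],[[0.071,0.099,0],[0,0,0],0.01],[[0.071,0.099,0],[0,0,0],0.01]]}}

```text
time: 5.55
tool_pos: [0.53, -0.0765, 0.2305]
tool_rot: [3.137, -0.001, -0.305]
contact_force: [-0.6, 1.5, -2.0]
opening: 0.0232
grip_force: 45.0
```

Run:
```python
from h import *
from cell import robot
robot.read_camera('scene');robot.read_camera('scene');st=robot.observe();m=robot.camera_model('wrist');im=robot.read_camera('wrist')
print(st['tool_pos'],st['tool_rot'],st['contact_force'])
np.savez('pics/w5cam.npz',**m);np.save('pics/w5.npy',im)
print(proj(m,[.633,-.107,.043]))
R0=Ro.from_euler('xyz',st['tool_rot'])
for x in (0,-.0024,-.005):print('foot c px',np.array(proj(m,st['tool_pos']+R0.apply([x,0,.0755])))/.64)
cv2.imwrite('pics/w5.png',cv2.resize(im[...,::-1],(800,600),interpolation=cv2.INTER_CUBIC))
```

```text
[ 0.52902378 -0.07370242  0.23046119] [ 3.13860706e+00  1.19922487e-03 -3.02880457e-01] [-0.31378186 -0.13589661 -1.24852897]
(np.float64(260.34902826805177), np.float64(76.22775202255878))
foot c px [406.94311172 319.46766996]
foot c px [406.9375103  323.84770908]
foot c px [406.93147546 328.56665946]
```

View pics/w5.png

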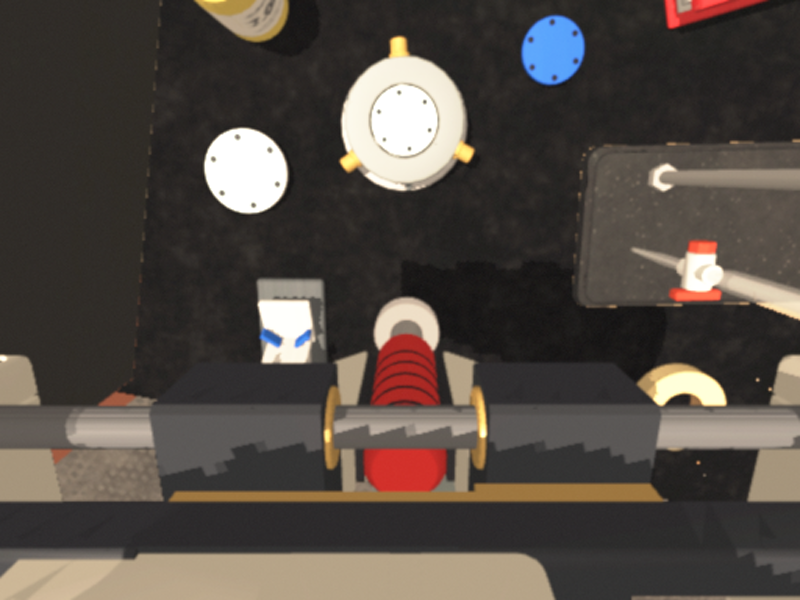

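The disc on the holder is at (404,120), and the held pusher's foot is at (406,329) with its far edge at y 296.

Run:
```python
from h import *
from cell import robot
t=cam('top');s=cam('scene');w=cam('w5')
T=lambda x,y:(t,180+x/4-.4,145+y/4-.4)
S=lambda x,y:(s,190+(x-525)/3-.3,155+y/3-.3)
W=lambda x,y:(w,x*.64-.2,y*.64-.2)
# refine disc centre by thresholding white
im=np.load('pics/w5.npy');g=(im.min(2)>225).astype(np.uint8)
n,l,stt,c=cv2.connectedComponentsWithStats(g[55:102,230:290]);print([(c[i]+[230,55],stt[i]) for i in range(1,n) if stt[i][4]>200])
dw=atz(*W(404.5,120),.043);print('disc w5',dw,'tri',tri(T(291,84),S(683,100),W(404.5,120)),tri(S(683,100),W(404.5,120)))
st=robot.observe();print(st['tool_pos'])
R0=Ro.from_euler('xyz',st['tool_rot'])
for x in (0,-.0024,-.005):
  for k in (.0755,.0635):
    print(x,k,[np.round(np.array(proj(w,st['tool_pos']+R0.apply([x+a,b,k])))/.64+.3,1) for a,b in((.016,0),(0,.016),(0,-.016))])
```

```text
[(array([234.83252427,  79.52184466]), array([  0,   0,  21,  47, 412], dtype=int32)), (array([258.28987517,  76.74271845]), array([   8,    0,   42,   45, 1442], dtype=int32))]
disc w5 [ 0.63317823 -0.10517428  0.043     ] tri [ 0.63284368 -0.1065242   0.04204963] [ 0.63204363 -0.10708832  0.04193688]
[ 0.52895006 -0.07312136  0.23053914]
0 0.0755 [array([406.2, 290.5]), array([436.9, 320.3]), array([375.5, 320.3])]
0 0.0635 [array([406.2, 296.4]), array([438.5, 327.5]), array([374.1, 327.6])]
-0.0024 0.0755 [array([406.2, 295. ]), array([436.8, 324.6]), array([375.6, 324.7])]
-0.0024 0.0635 [array([406.3, 301.1]), array([438.4, 332.1]), array([374.2, 332.1])]
-0.005 0.0755 [array([406.2, 299.9]), array([436.7, 329.4]), array([375.7, 329.4])]
-0.005 0.0635 [array([406.3, 306.2]), array([438.3, 337. ]), array([374.3, 337.1])]
```

{"api": "arm_command", "payload": {"moves": [[[0.03,0,0],[0,0,0],0.01],[[0.06,0,0],[0,0,0],0.01],[[0.09,0,0.01],[0,0,0],0.01],[[0.111,0,0.04],[0,0,0],0.01],[[0.111,0,0.075],[0,0,0],0.01]]}}

```text
time: 6.2
tool_pos: [0.638, -0.1065, 0.1554]
tool_rot: [3.139, -0.004, -0.301]
contact_force: [0.1, 1.2, -2.5]
opening: 0.0229
grip_force: 45.0
```

Run:
```python
from h import *
from cell import robot
robot.read_camera('scene');a=[]
for i in range(3):
    im=robot.read_camera('top');a.append(robot.observe())
tp=np.mean([x['tool_pos'] for x in a],0);st=dict(a[-1]);st['tool_pos']=tp;print(tp,st['tool_rot'],np.mean([x['contact_force'] for x in a],0),st['qpos'])
print(go(st,[.6353,-.1062,.125],Ro.from_euler('xyz',[np.pi,0,-.303])))
b=robot.read_camera('scene')
m=robot.camera_model('wrist');w=robot.read_camera('wrist');np.savez('pics/w6cam.npz',**m)
s=cam('scene');print(proj(s,[.633,-.1055,.043]),proj(s,tp-[0.0024,0,.0755]))
o=np.zeros((500,800,3),np.uint8);o[:,:400]=cv2.resize(b[140:240,195:275,::-1],(400,500),interpolation=cv2.INTER_CUBIC);o[:400,400:]=cv2.resize(w[130:290,180:340,::-1],(400,400),interpolation=cv2.INTER_CUBIC)
cv2.imwrite('pics/c6.png',o)
```

```text
[ 0.63369068 -0.10531419  0.15309159] [ 3.13857626e+00  2.27818376e-03 -3.00767543e-01] [ 0.07700422  0.15409651 -1.01231843] [-0.28263081  0.61827358  1.26636809 -0.00312498  1.25928492  1.5898909 ]
(array([0.0019, 0.0003, 0.0281]), array([0.003 , 0.0023, 0.0022]))
(np.float64(241.1721416689474), np.float64(187.79239045036536)) (np.float64(241.01997817104026), np.float64(178.90369836070482))
```

View pics/c6.png

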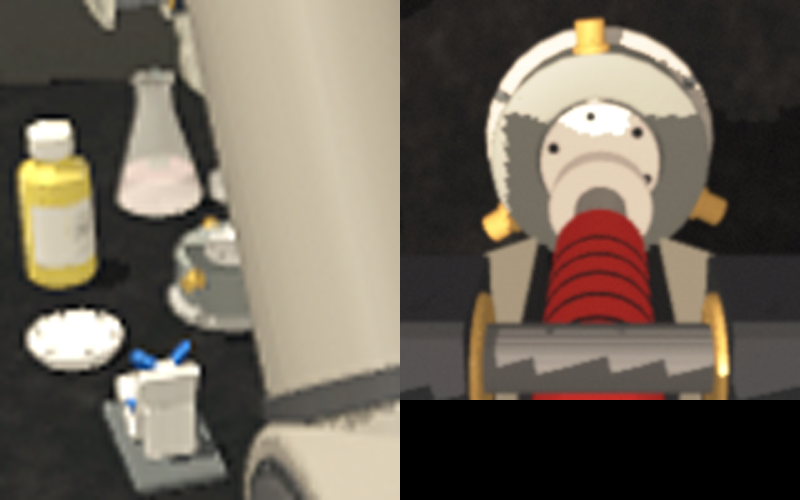

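Disc and foot are laterally aligned in the wrist crop, both at x≈600, with the disc's far edge at y 100 and the foot's at y 152. I'll check the fore-aft alignment by projection.

Run:
```python
from h import *
m=cam('w6')
f=lambda X:(lambda p:(round(400+(p[0]+.5-180)*2.5,1),round((p[1]+.5-130)*2.5,1)))(proj(m,X))
tx=np.array([.954,-.299,0]);c=np.array([.633,-.1055,.043]);tp=np.array([.6337,-.1053,.1531])
print('disc far edge',f(c+.0225*tx),'centre',f(c), 'body rim far',f(c+.042*tx-[0,0,.003]))
for x in(0,-.0024,-.005): print('foot far',x,f(tp+tx*(x+.016)-[0,0,.0755]),f(tp+tx*x-[0,0,.0755]))
for dx in (-.002,.002): print(dx,f(c+.0225*tx+dx*tx))
```

```text
disc far edge (np.float64(601.5), np.float64(105.7)) centre (np.float64(601.3), np.float64(164.4)) body rim far (np.float64(601.7), np.float64(51.7))
foot far 0 (np.float64(600.9), np.float64(144.0)) (np.float64(600.7), np.float64(190.7))
foot far -0.0024 (np.float64(600.9), np.float64(151.1)) (np.float64(600.7), np.float64(197.5))
foot far -0.005 (np.float64(600.8), np.float64(158.7)) (np.float64(600.7), np.float64(204.9))
-0.002 (np.float64(601.5), np.float64(111.0))
0.002 (np.float64(601.6), np.float64(100.4))
```

{"api": "arm_command", "payload": {"moves": [[[0.003,0,0.007],[0,0,0],0.01],[[0.003,0,0.014],[0,0,0],0.01],[[0.003,0,0.021],[0,0,0],0.01],[[0.003,0,0.027],[0,0,0],0.01],[[0.003,0,0.027],[0,0,0],0.01]], "squeeze": 58}}

```text
time: 7.0
tool_pos: [0.6375, -0.1079, 0.127]
tool_rot: [3.138, 0.004, -0.302]
contact_force: [0.4, -0.1, -0.5]
opening: 0.0231
grip_force: 58.0
```

{"api": "arm_command", "payload": {"moves": [[[0,0,0.002],[0,0,0],0.01],[[0,0,0.004],[0,0,0],0.01],[[0,0,0.006],[0,0,0],0.01],[[0,0,0.008],[0,0,0],0.01],[[0,0,0.01],[0,0,0],0.01]]}}

```text
time: 7.5
tool_pos: [0.6383, -0.1081, 0.1184]
tool_rot: [3.138, 0.001, -0.302]
contact_force: [0.1, -0.5, -1.1]
opening: 0.0226
grip_force: 58.0
```

{"api": "arm_command", "payload": {"moves": [[[0,0,0.001],[0,0,0],0.01],[[0,0,0.002],[0,0,0],0.01],[[0,0,0.003],[0,0,0],0.01],[[0,0,0.004],[0,0,0],0.01],[[0,0,0.005],[0,0,0],0.01]]}}

```text
time: 8.0
tool_pos: [0.6387, -0.1083, 0.1145]
tool_rot: [3.138, -0.0, -0.302]
contact_force: [-2.2, -0.1, 6.1]
opening: 0.0235
grip_force: 58.0
```

{"api": "arm_command", "payload": {"moves": [[[0,0,0.001],[0,0,0],0.01],[[0,0,0.002],[0,0,0],0.01],[[0,0,0.003],[0,0,0],0.01],[[0,0,0.004],[0,0,0],0.01],[[0,0,0.005],[0,0,0],0.01]]}}

```text
time: 8.5
tool_pos: [0.6383, -0.1081, 0.1084]
tool_rot: [3.138, 0.001, -0.302]
contact_force: [0.3, -0.7, -0.0]
opening: 0.0226
grip_force: 58.0
```

{"api": "arm_command", "payload": {"moves": [[[0,0,0.001],[0,0,0],0.01],[[0,0,0.002],[0,0,0],0.01],[[0,0,0.003],[0,0,0],0.01],[[0,0,0.004],[0,0,0],0.01],[[0,0,0.004],[0,0,0],0.01]]}}

```text
time: 9.0
tool_pos: [0.6381, -0.108, 0.1041]
tool_rot: [3.139, 0.002, -0.302]
contact_force: [-0.1, -0.2, -1.4]
opening: 0.0227
grip_force: 58.0
```

{"api": "arm_command", "payload": {"moves": [[[0,0,0.001],[0,0,0],0.01],[[0,0,0.002],[0,0,0],0.01],[[0,0,0.003],[0,0,0],0.01],[[0,0,0.003],[0,0,0],0.01],[[0,0,0.003],[0,0,0],0.01]]}}

```text
time: 9.5
tool_pos: [0.6385, -0.1082, 0.1027]
tool_rot: [3.139, -0.0, -0.302]
contact_force: [-1.3, -0.2, 5.4]
opening: 0.0228
grip_force: 58.0
```

{"api": "arm_command", "payload": {"moves": [[[0,0,0.001],[0,0,0],0.01],[[0,0,0.002],[0,0,0],0.01],[[0,0,0.003],[0,0,0],0.01],[[0,0,0.004],[0,0,0],0.01],[[0,0,0.004],[0,0,0],0.01]]}}

```text
time: 10.0
tool_pos: [0.6394, -0.1087, 0.1024]
tool_rot: [3.138, -0.004, -0.302]
contact_force: [-6.5, 0.4, 24.5]
opening: 0.0224
grip_force: 58.0
```

It bottomed at 24 N. I'll raise the pusher and check.

{"api": "arm_command", "payload": {"moves": [[[0,0,-0.006],[0,0,0],0.01],[[0,0,-0.02],[0,0,0],0.01],[[0,0,-0.05],[0,0,0],0.01],[[0,0,-0.085],[0,0,0],0.01],[[0,0,-0.12],[0,0,0],0.01]]}}

```text
time: 10.5
tool_pos: [0.6382, -0.1077, 0.2188]
tool_rot: [3.139, 0.002, -0.302]
contact_force: [-0.0, -0.3, -1.6]
opening: 0.0229
grip_force: 58.0
```

{"api": "arm_command", "payload": {"moves": [[[-0.03,0,0],[0,0,0],0.01],[[-0.06,0,0],[0,0,0],0.01],[[-0.09,0,0],[0,0,0],0.01],[[-0.12,0,0],[0,0,0],0.01],[[-0.12,0,0],[0,0,0],0.01]]}}

```text
time: 11.0
tool_pos: [0.5208, -0.0708, 0.2182]
tool_rot: [3.139, 0.004, -0.301]
contact_force: [0.2, 0.2, -0.6]
opening: 0.0232
grip_force: 58.0
```

Run:
```python
from h import *
from cell import robot
robot.read_camera('scene');a=[]
for i in range(3):
    b=robot.read_camera('scene');a.append(robot.observe())
tp=np.mean([x['tool_pos'] for x in a],0);st=a[-1];print(st['time'],tp,st['tool_rot'],st['opening'])
m=robot.camera_model('wrist');w=robot.read_camera('wrist');np.savez('pics/w7cam.npz',**m)
s=cam('scene');u,v=map(int,proj(s,tp));u0,v0=u-40,v-45;print(u0,v0)
for z in(0,.0724):print((np.array(proj(s,tp-[0,0,z]))-[u0,v0])*5)
p=lambda X:(lambda q:((q[0]-150)*2.5+400-250*0,(q[1]-20)*2))(proj(m,X));print(proj(m,[.6345,-.106,.03]),proj(m,tp-[0,0,.0724]))
o=np.zeros((600,800,3),np.uint8);o[:500,:400]=cv2.resize(b[v0:v0+100,u0:u0+80,::-1],(400,500),interpolation=cv2.INTER_CUBIC);o[:600,400:]=cv2.resize(w[20:260,180:340,::-1],(400,600),interpolation=cv2.INTER_CUBIC)
cv2.imwrite('pics/c7.png',o)
```

```text
11.2 [ 0.52459806 -0.07229264  0.21824917] [ 3.13854138e+00 -1.41980743e-04 -3.02175465e-01] 0.022915597561324934
209 105
[202.89836831 229.05574159]
[206.15470069 339.74531333]
(np.float64(259.0797972029011), np.float64(71.12521485460906)) (np.float64(260.1138847703989), np.float64(206.1191648381685))
```

View pics/c7.png

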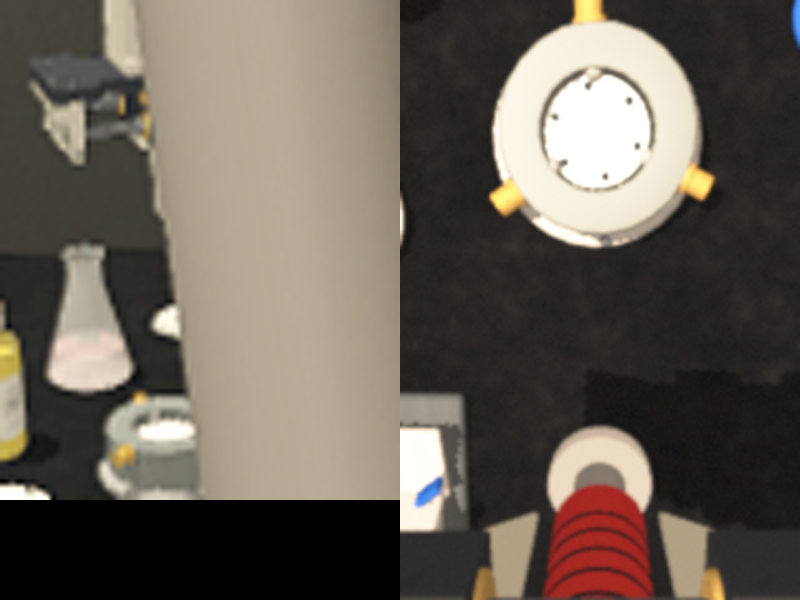

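The disc is down in the recess with all three pin noses over its top, at crop (597,130). I'll set the pusher down here on free worktop.

{"api": "arm_command", "payload": {"moves": [[[-0.01,0.005,0.03],[0,0,0],0.01],[[-0.02,0.01,0.06],[0,0,0],0.01],[[-0.02,0.01,0.09],[0,0,0],0.01],[[-0.02,0.01,0.12],[0,0,0],0.01],[[-0.02,0.01,0.135],[0,0,0],0.01]]}}

```text
time: 11.75
tool_pos: [0.501, -0.0761, 0.08]
tool_rot: [3.138, 0.005, -0.302]
contact_force: [0.3, 0.3, -1.5]
opening: 0.023
grip_force: 58.0
```

{"api": "arm_command", "payload": {"moves": [[[0,0,0.001],[0,0,0],0.01],[[0,0,0.003],[0,0,0],0.01],[[0,0,0.005],[0,0,0],0.01],[[0,0,0.006],[0,0,0],0.01],[[0,0,0.007],[0,0,0],0.01]]}}

```text
time: 12.25
tool_pos: [0.502, -0.0762, 0.0763]
tool_rot: [3.138, -0.0, -0.302]
contact_force: [-0.4, 0.5, -1.4]
opening: 0.0225
grip_force: 58.0
```

{"api": "arm_command", "payload": {"moves": [[[0,0,0.001],[0,0,0],0.01],[[0,0,0.002],[0,0,0],0.01],[[0,0,0.003],[0,0,0],0.01],[[0,0,0.004],[0,0,0],0.01],[[0,0,0.004],[0,0,0],0.01]]}}

```text
time: 12.75
tool_pos: [0.5019, -0.0762, 0.0725]
tool_rot: [3.138, 0.0, -0.302]
contact_force: [-0.8, 0.3, 5.9]
opening: 0.023
grip_force: 58.0
```

{"api": "arm_command", "payload": {"moves": [[[0,0,0],[0,0,0],0.018],[[0,0,0],[0,0,0],0.018],[[0,0,0],[0,0,0],0.018],[[0,0,0],[0,0,0],0.018],[[0,0,0],[0,0,0],0.018]], "squeeze": 4}}

```text
time: 13.25
tool_pos: [0.5022, -0.0764, 0.0723]
tool_rot: [3.138, -0.001, -0.302]
contact_force: [0.2, -1.0, 5.7]
opening: 0.0236
grip_force: 4.0
```

{"api": "arm_command", "payload": {"moves": [[[0,0,0],[0,0,0],0.026],[[0,0,0],[0,0,0],0.032],[[0,0,0],[0,0,0],0.045],[[0,0,0],[0,0,0],0.06],[[0,0,0],[0,0,0],0.07]]}}

```text
time: 13.75
tool_pos: [0.5014, -0.076, 0.0715]
tool_rot: [3.139, 0.002, -0.302]
contact_force: [0.4, -0.2, -1.2]
opening: 0.0514
grip_force: 0.0
```

{"api": "arm_command", "payload": {"moves": [[[0,0,-0.002],[0,0,0],0.07],[[0,0,-0.015],[0,0,0],0.07],[[0,0,-0.04],[0,0,0],0.07],[[0,0,-0.075],[0,0,0],0.07],[[0,0,-0.11],[0,0,0],0.07]]}}

```text
time: 14.25
tool_pos: [0.5014, -0.0756, 0.1827]
tool_rot: [3.138, 0.002, -0.302]
contact_force: [0.2, -0.9, 0.1]
opening: 0.0699
grip_force: 0.0
```

{"api": "arm_command", "payload": {"moves": [[[-0.03,0,-0.02],[0,0,0],0.07],[[-0.06,0,-0.03],[0,0,0],0.07],[[-0.09,0,-0.03],[0,0,0],0.07],[[-0.1,0,-0.03],[0,0,0],0.07],[[-0.1,0,-0.03],[0,0,0],0.07]]}}

```text
time: 14.75
tool_pos: [0.4058, -0.0457, 0.2121]
tool_rot: [3.139, 0.001, -0.302]
contact_force: [-0.4, 0.3, -0.1]
opening: 0.0701
grip_force: 0.0
```

Run:
```python
from h import *
from cell import robot
robot.read_camera('scene');w=robot.read_camera('wrist');b=robot.read_camera('top')
st=robot.observe();print(st['time'],st['tool_pos'],st['contact_force'],np.abs(st['qvel']).max())
o=np.zeros((600,800,3),np.uint8);o[:,:400]=cv2.resize(w[0:300,160:360,::-1],(400,600));o[:400,400:]=cv2.resize(b[125:255,180:310,::-1],(400,400),interpolation=cv2.INTER_CUBIC)
cv2.imwrite('pics/c8.png',o)
```

```text
14.9 [ 0.40748403 -0.04640087  0.21181371] [-0.50736813 -1.30690478 -0.0295617 ] 0.009818404155567832
```

View pics/c8.png

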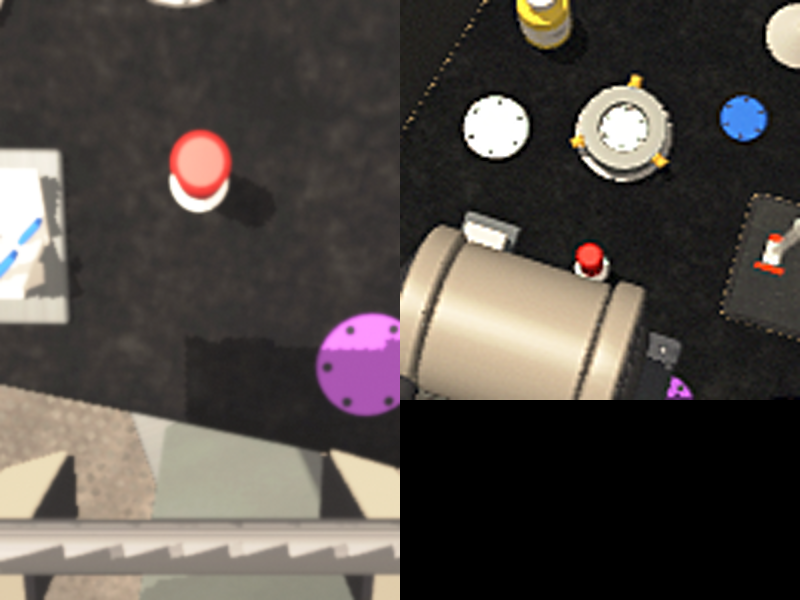

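The pusher stands upright on its foot at crop (200,165), clear of the rest and holder. The disc sits in the recess, the bottle is in place, and the robot touches nothing.

```bash
python3 -c "
from cell import robot
print(robot.hand_in())"
```

```text
the job is handed in; nothing more can be done
None
```

I handed the job in after about 15 s of robot time: the disc is pressed home under all three pins and the pusher stands upright on free worktop, but the hand-in call returned no verdict.

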